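Press a step gauge home on a sprung setting stand and hold it

TASK

Stand the aluminium step gauge upright on the setting stand's narrow raised rail, lengthwise and centred, tall end towards the brass plunger but still clear of it, and let go of it for a moment so that it rests there by itself. Then slide it along the rail so that it pushes the sprung plunger right in and its tall end bears firmly and squarely on both steel stop pads. Finish holding it pressed there (let go and the spring would push it back), and leave the other things on the table where they are.

Things in the scene. Friction and masses are not known exactly. Their poses are not given: they have to be found in the camera images.
- step_gauge: bare aluminium stair-shaped step gauge, 30 (x) x 80 (y) x 42 mm high, 0.17 to 0.35 kg, loose, at the right. Origin: centre of its underside, z up. Four 20 mm long steps along y: tall end 42 mm high at y = -40 to -20 mm, then 32, 22, and 12 mm high at y = +20 to +40 mm. Centre of mass at about y = -9 mm. Easily gripped across its 30 mm width.
- tall_end (a point): point in the tall end face of the step gauge: its x = 0, y = -40 mm, 20 mm above its underside
- stand: setting stand fixed to the table at the left: base plate 220 x 80 x 12 mm; steel rail 24 mm wide, flat top 50 mm above the table, along the stand's x from -90 to +60 mm; blue housing 52 mm wide, 90 mm high, at x = 66 to 106 mm. Origin: centre of the base's underside, z up. Press direction +x. The placed gauge's -y axis points along +x; its origin is at x < 8 mm when clear of the plunger, 20 mm when home.
- hard_stop: the hard stop: two upright steel pads, each 10 mm wide and 34 mm high, either side of the plunger, centred 11 mm left and right of the stand's middle plane. Their faces are at the stand's x = 60 mm, from 4 to 38 mm above the rail. Fixed to the stand; this frame is the same as the stand's
- rail_mid (a point): middle of the rail's top face (stand x = -15 mm, height 50 mm); axes as the stand's. Between the stand and where the gauge starts stands a beige clamping post with an arm, up to 230 mm high: carry the gauge above it or on the robot's side of it
- stop_face (a point): point midway between the two stop pads in the plane of their faces, 20 mm above the rail; axes as the stand's
- plunger_tip (a point): tip of the 9 mm brass plunger nose, 20 mm above the rail; at rest it stands 12 mm out of the stop pads' faces towards -x, and it moves with the plunger
- plunger (a joint): how far the sprung plunger is pushed in along the stand's +x, m: 0 at rest (3 N preload), 0.012 when its tip is level with the stop pads (about 8 N; 400 N/m). Its red tail comes out of the back of the housing as it goes in
- large_ring: bystander: plain steel setting ring, 60 mm diameter, 20 mm high, loose, origin at the centre of its underside
- small_ring: bystander: plain steel setting ring, 42 mm diameter, 16 mm high, loose, origin at the centre of its underside
- pink_pin_gauge: bystander: pin gauge with a pink hexagonal grip, 103 mm long, 13 mm high, lying loose, origin under its middle
- spare_knob: bystander: beige clamp knob, 48 mm diameter, 39 mm high, loose, at the near left, origin at the centre of its underside
Things that resemble listed ones, but are neither listed nor needed, are in the scene too. Leave any pink look-alike of the step_gauge alone.

How it is judged:
By the outcome, as a careful person would: the job done as asked, in the order asked, and still so for the second after the job is handed in, while the arm keeps its last pose, push and grip.
It also fails if it takes over 58 s, if anything falls off the work surface, if the arm or the gripper's body presses on something with over 40 N, if the wrist force passes 120 N, or if a joint passes its speed limit or range.

ROBOT

A 6-joint arm with a two-finger parallel gripper is mounted at the origin on a cart in front of the work surface, level with it; the furniture and walls round the work are solid. World frame = base frame: x ahead of the robot, y to its left, z up, the work surface at z = 0. Lengths are in m, angles in rad, forces in N, time in s.
With the tool pointing down it reaches from about 0.375 to 0.9 m from the base axis. Payload 3.1 kg.
Tool frame: the origin (TCP) lies at the very end of the fingers, on their centre line; the grasp point (between the pads) lies 19 mm behind it (arm.grasp_offset is the distance from the TCP to the grasp point, in m); z points along the fingers, y is the direction in which the jaws open and shut (so a half turn about z gives the same grasp; the last joint's range is limited). The gripper opens to 87 mm and grips with 3 to 60 N. Pads are 19 mm wide; open, the fingers measure 117 mm over their backs; the gripper's body (75 mm by 190 mm) begins 51 mm behind the grasp point.
Start: joints at [-1.46, 0.527, 1.433, -0, 1.181, -0.178], TCP at [0.178, -0.599, 0.223] pointing down, gripper open.
Joint ranges: [-3.08, 3.08], [-0.75, 2.2], [0.22, 2.44], [-1.43, 4.57], [0, 2.65], [-2.85, 2.85]. Speed limits (rad/s): [2.79, 2.79, 3.14, 3.14, 3.14, 3.14].

INTERFACE

Orientations are given as a 3x3 rotation matrix whose columns are the frame's x, y, z axes.
In Python, from cell import telemetry, capture, arm gives the robot as it stands.
- The arm moves only by the tool drive_tool, never from a script. Its argument "deltas" is a list of rows, each a list of 5 numbers: the shift along the world's x, y, z in m, then the turn about the world's z in degrees, then the closure, from -1 (fully open) to 1 (shut), so that 0 is half open. In form: [[tx, ty, tz, roll, grip], ...]. A call has exactly 8 rows; each row is the pose to reach, as a shift and turn from the pose measured when the call began; what a row does not reach only later rows make up. A row lasts 1/8 s, in which the tool goes at most 62.5 mm and 10.7 degrees, less where a joint would pass 70% of its speed; a pose out of reach is approached as far as the arm can. A call with a gripper value outside its range is refused whole. The fingers move at their own pace and stop on an object; the grip force is fixed at half the most. Time passes only in rows, so rows that repeat a pose let the fingers close, or fill a call up. It gives the time, the measured TCP pose, the force and the opening at its end, in the units of the state.
- telemetry.state(): the state, without advancing time (a new reading comes with each control period).
- capture(name): name is "scene" or "top"; returns a dict with "pixels" (480x640x3 uint8, blue, green, red), "fx", "fy", "cx", "cy" (pixels), "k1" (the pictures are not rectified: a ray, as slopes to the right and down, at radius r is drawn at 1 + k1 r^2 times it, then the intrinsics apply), "rvec" (rotation vector, rad) and "tvec" (3), from world to camera coordinates, as OpenCV has them. Camera axes: x right, y down, z forward; pixel columns grow to the right and rows downward; lengths in m; the calibration is good to about 2 mm. A picture is of the moment at which its call begins. There is no depth.
- arm.close_job(): hands the job in, once; it reports no verdict.
The state is a dict: "clock": time; "joints": joint angles; "dq": joint speeds; "tau": joint torques, N m; "position": TCP position; "orientation": TCP orientation; "ft_force": force on the tool from outside, world axes, zero at the start; "moment": the same for the moment, N m; "opening": finger opening in m.
Only numpy, scipy, OpenCV 4.12 (cv2) and the standard library are available. Lean on these libraries where they do the work, as an engineer would, in place of code of your own. Each camera call takes 0.05 s, during which the arm holds its last target. There are 200 camera calls.

## Working session

There is one attempt and no reset: what is moved stays moved. The work goes in short steps, Python scripts to look and compute and a tool call to move; the robot and the scene stay as the last step left them, time stands still between calls to the robot, and variables do not carry over. Pictures are saved under pics/ and viewed, about 8 in all and at most 12, crops included, and the job is handed in when it is done.

Besides the shell and the picture viewer there is one more tool, called after "Call:" as name([rows], argument=value, ...), one row to a line, values as JSON. drive_tool: Moves the arm, as the interface text tells. Its arguments: {"type":"object","properties":{"deltas":{"type":"array","items":{"type":"array","items":{"type":"number"}}}},"required":["deltas"]}

```bash
mkdir -p pics; ls
cat > h.py <<'E'
import numpy as np, cv2
from cell import telemetry, capture, arm
def cam(n,save=None):
    c=capture(n)
    c['K']=np.array([[c['fx'],0,c['cx']],[0,c['fy'],c['cy']],[0,0,1.]]);c['d']=np.array([c['k1'],0,0,0,0.])
    if save: cv2.imwrite('pics/'+save,c['pixels'])
    return c
def proj(c,P):
    return cv2.projectPoints(np.array(P,float).reshape(-1,3),np.array(c['rvec'],float),np.array(c['tvec'],float),c['K'],c['d'])[0][:,0]
def back(c,uv,z):
    n=cv2.undistortPoints(np.array(uv,float).reshape(-1,1,2),c['K'],c['d'])[:,0]
    R=cv2.Rodrigues(np.array(c['rvec'],float))[0];t=np.array(c['tvec'],float).ravel()
    o=-R.T@t; D=np.c_[n,np.ones(len(n))]@R
    z=np.broadcast_to(z,len(n))
    return o+D*((z-o[2])/D[:,2])[:,None]
E
python3 - <<'E'
from h import *
for n in('scene','top'):
    c=cam(n,n+'0.png'); R=cv2.Rodrigues(np.array(c['rvec']))[0]; print(n,-R.T@np.array(c['tvec']).ravel(),c['fx'],c['k1'])
s=telemetry.state();print(s['clock'],s['position'],s['orientation'],s['opening'])
E
```

```text
pics
scene [-0.23731247 -0.98512997  0.72540814] 574.2409286837024 -0.0378917908091138
top [ 0.3598057  -0.05310599  1.10758095] 447.2942120120177 -0.10395044542729778
0.1 [ 0.17793084 -0.59845864  0.22165078] [[ 9.58599980e-01  2.84756068e-01 -2.45488084e-04]
 [ 2.84756003e-01 -9.58598104e-01  1.92188734e-03]
 [ 3.11944669e-04 -1.91222537e-03 -9.99998123e-01]] 0.0872586816162582
```

View pics/scene0.png

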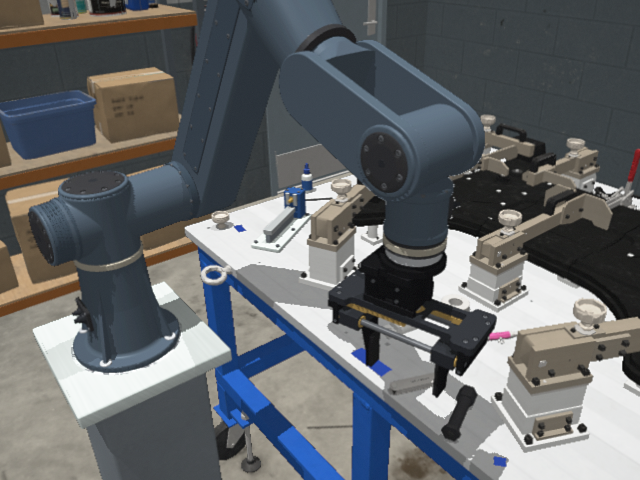

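View pics/top0.png

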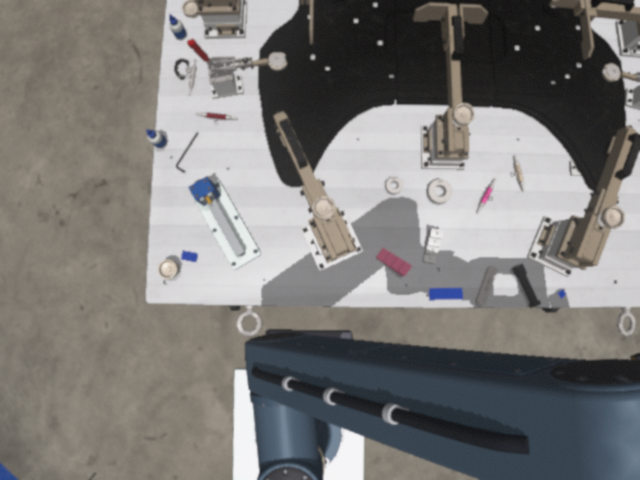

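The top view shows the stand at about (225,220), with its blue housing at (204,190). Three things could be the gauge: a white/silver stepped block at (433,243), a pink block at (393,262), which is the look-alike, and a grey bar at (485,287). I'll crop in to check the choice.

Run:
```python
from h import *
c=cv2.imread('pics/top0.png');s=cv2.imread('pics/scene0.png')
a=cv2.resize(c[215:315,360:500],(560,400)[:2],interpolation=cv2.INTER_CUBIC)
b=cv2.resize(c[160:285,150:290],(448,400),interpolation=cv2.INTER_CUBIC)[:, :240] if 0 else cv2.resize(c[165:275,180:270],(240,293),interpolation=cv2.INTER_CUBIC)
im=np.zeros((600,800,3),np.uint8); im[:400,:560]=a; im[:293,560:]=b
im[400:600,:400]=cv2.resize(s[340:440,340:540],(400,200)); im[400:600,400:]=cv2.resize(s[170:270,240:440],(400,200))
cv2.imwrite('pics/crop1.png',im)
```

```text
(no output)
```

View pics/crop1.png

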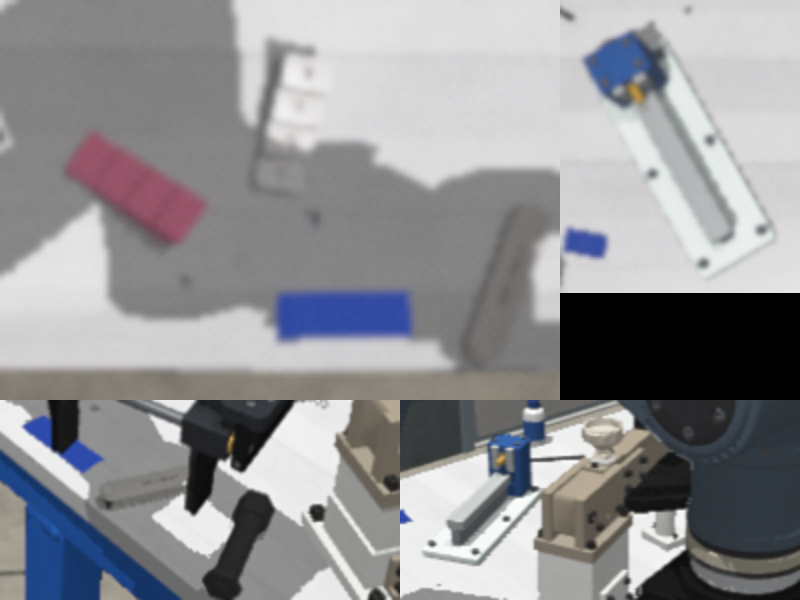

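The choice is the silver stepped block at (433,243): it is upright, has four steps and is not pink. The grey bar at (485,287) is a plain lever and the black thing at (526,285) is a handle. Next I'll fit poses by maximising the image gradient along wireframe edges.

```bash
cat > fit.py <<'E'
from h import *
from scipy.optimize import minimize
def rect(x0,x1,y0,y1,z): 
    p=[(x0,y0,z),(x1,y0,z),(x1,y1,z),(x0,y1,z)]; return [(p[i],p[(i+1)%4]) for i in range(4)]
STAND=rect(-.11,.11,-.04,.04,.012)+rect(-.09,.06,-.012,.012,.05)[:1]+rect(-.09,.06,-.012,.012,.05)[2:]+rect(.066,.106,-.026,.026,.09)
GAUGE=[]
for i,hh in enumerate((.042,.032,.022,.012)): GAUGE+=rect(-.015,.015,-.04+.02*i,-.02+.02*i,hh)
def pts(E,n=40):
    t=np.linspace(0,1,n)[:,None]; return np.vstack([np.array(a)*(1-t)+np.array(b)*t for a,b in E])
def place(P,x,y,a,z=0):
    c,s=np.cos(a),np.sin(a); return np.c_[x+c*P[:,0]-s*P[:,1], y+s*P[:,0]+c*P[:,1], P[:,2]+z]
def gmag(c,blur=1.0):
    g=cv2.GaussianBlur(c['pixels'],(0,0),blur).astype(np.float32)
    m=np.sqrt((cv2.Sobel(g,-1,1,0)**2+cv2.Sobel(g,-1,0,1)**2)).max(2); return np.minimum(m,200)
def score(p,P,cs,z=0):
    v=0
    for c,g in cs:
        uv=proj(c,place(P,*p,z)).astype(np.float32)
        v+=cv2.remap(g,uv[None,:,0],uv[None,:,1],cv2.INTER_LINEAR).mean()
    return -v
def fit(p0,P,c,z=0,blurs=(2,1,.7)):
    p=np.array(p0,float)
    for b in blurs:
        cs=[(k,gmag(k,b)) for k in c]
        best=None
        for dx in(-1,0,1):
            for dy in(-1,0,1):
                for da in(-1,0,1):
                    q=p+np.array([dx,dy,da*12])*.003*b
                    r=minimize(score,q,(P,cs,z),method='Nelder-Mead',options=dict(initial_simplex=q+np.array([[0,0,0],[.003,0,0],[0,.003,0],[0,0,.04]]),xatol=1e-5,fatol=1e-3))
                    if best is None or r.fun<best.fun: best=r
        p=best.x
    return p,best.fun
E
cat > f1.py <<'E'
from fit import *
c=cam('top')
a=lambda u,v:(360+u/4,215+v/4)
print('gauge ends',back(c,[a(305,70),a(280,172)],.02))
b=lambda u,v:(180+(u-560)*.375,165+v*.375)
e=back(c,[b(643,105),b(722,228)],.05);print('rail ends',e)
d=e[0]-e[1];th=np.arctan2(d[1],d[0]);m=(e[0]+e[1])/2; d/=np.linalg.norm(d)
s0=[m[0]+.015*d[0],m[1]+.015*d[1],th]
print(s0)
print('stand',*fit(s0,pts(STAND),[c]))
g=back(c,[a(305,70),a(280,172)],.02);m=g.mean(0);d=g[0]-g[1];t=np.arctan2(d[1],d[0])
for nm,al in(('tall far',t+np.pi/2),('tall near',t-np.pi/2)): print(nm,*fit([m[0],m[1],al],pts(GAUGE),[c]))
E
python3 f1.py
```

```text
gauge ends [[ 0.48909591 -0.33304449  0.02      ]
 [ 0.42615458 -0.31673354  0.02      ]]
rail ends [[0.54729986 0.21677767 0.05      ]
 [0.43659279 0.14089474 0.05      ]]
[np.float64(0.5043188450027241), np.float64(0.18731681294331717), np.float64(0.6008864270100143)]
stand [0.50213809 0.18718461 0.54376173] -122.3970947265625
tall far [ 0.48332207 -0.3041611   1.74566554] -122.02809143066406
tall near [ 0.46879554 -0.31602818 -1.83150084] -109.8116683959961
```

```bash
cat > ov.py <<'E'
from fit import *
def ov(c,items,box,sc,raw=True):
    x0,y0,x1,y1=box
    im=cv2.resize(c['pixels'][y0:y1,x0:x1],None,fx=sc,fy=sc,interpolation=cv2.INTER_CUBIC); o=im.copy()
    for E,p,z,col in items:
        for a,b in E:
            q=((proj(c,place(np.array([a,b],float),*p,z))+.5-[x0,y0])*sc)
            cv2.line(o,tuple(int(v) for v in q[0]),tuple(int(v) for v in q[1]),col,1)
    return np.hstack([im,o]) if raw else o
E
python3 - <<'E'
from ov import *
c=cam('top')
G=ov(c,[(GAUGE,(.4833,-.3042,1.7457),0,(0,0,255))],(410,215,460,275),5)
G2=ov(c,[(GAUGE,(.4688,-.316,-1.8315),0,(0,200,0))],(410,215,460,275),5,False)
S=ov(c,[(STAND,(.5021,.1872,.5438),0,(0,0,255))],(180,165,270,275),2.7)
im=np.zeros((600,800,3),np.uint8); r=np.hstack([G,G2]);im[:300,:750]=r; im[300:300+S.shape[0],:S.shape[1]]=S[:300]
cv2.imwrite('pics/ov1.png',im)
E
```

```text
(no output)
```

View pics/ov1.png

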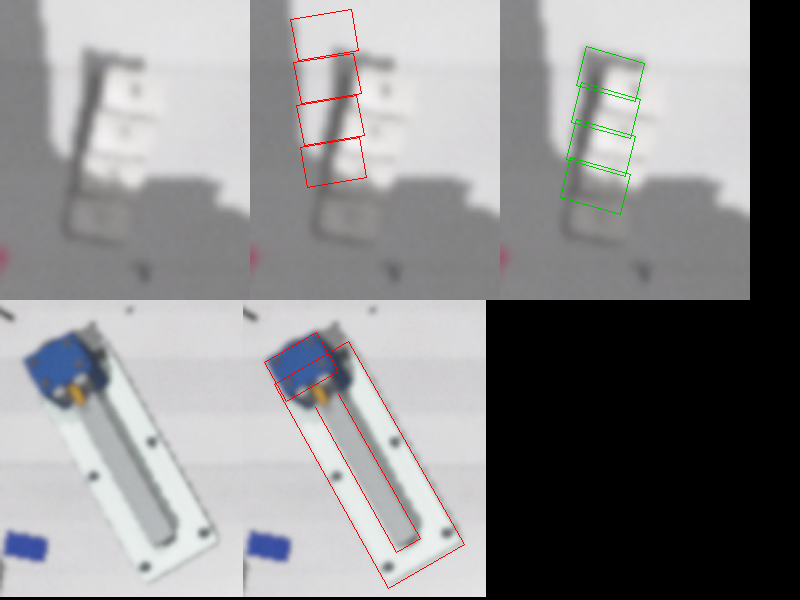

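Run:
```python
from h import *
c=cam('top')['pixels'];s=cam('scene')['pixels']
def cr(im,b,k):
    im=cv2.resize(im[b[1]:b[3],b[0]:b[2]],None,fx=k,fy=k,interpolation=cv2.INTER_LANCZOS4).astype(float)
    return np.clip((im-128)*1.2+128,0,255).astype(np.uint8)
im=np.zeros((600,800,3),np.uint8)
im[:550,:450]=cr(c,(180,165,270,275),5)
im[:300,450:800]=cr(s,(248,180,318,240),5)
im[300:600,450:700]=cr(c,(410,215,460,275),5)
cv2.imwrite('pics/big.png',im)
```

```text
(no output)
```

View pics/big.png

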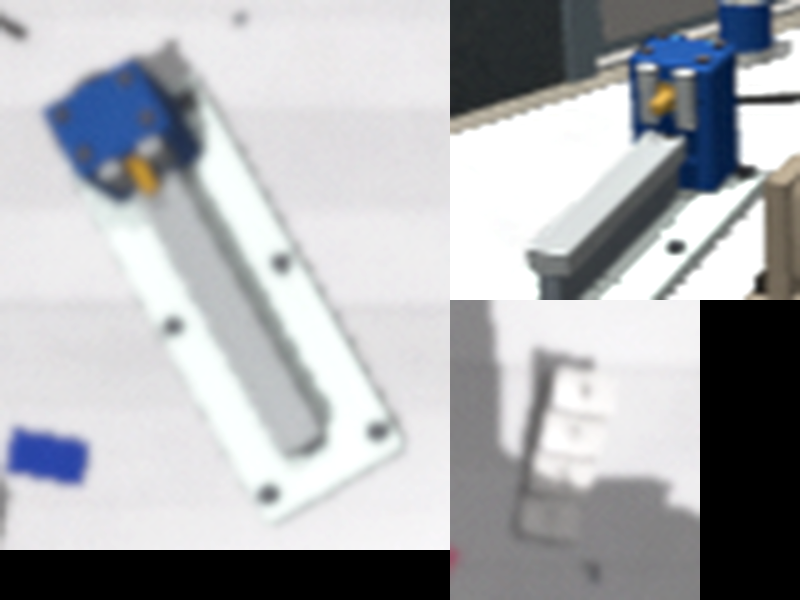

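```bash
cat > f2.py <<'E'
from ov import *
from scipy.optimize import least_squares
c=cam('top');s=cam('scene')
T=lambda l:np.array([(180+(u+.5)/5-.5,165+(v+.5)/5-.5) for u,v in l])
mid=back(c,T([(226.5,294),(322,462.5),(105,123),(305,444)]),[.013,.013,.09,.05])
print(mid)
names=[((-.11,.04,.012),(272,523)),((-.11,-.04,.012),(404,444)),((.086,0,.09),(105,123)),((-.09,0,.05),(305,444))]
M=np.array([n[0] for n in names]);U=T([n[1] for n in names])
SC=np.array([(248+(u+.5)/5-.5,180+(v+.5)/5-.5) for u,v in [(78,250),(120,258),(205,103)]])
MS=np.array([(-.09,.012,.05),(-.09,-.012,.05),(.048,0,.07)])
f=lambda p:np.r_[(proj(c,place(M,*p))-U).ravel(),(proj(s,place(MS,*p))-SC).ravel()]
r=least_squares(f,[.502,.187,.54],loss='soft_l1',x_scale=[.01,.01,.05]);print('clicks',r.x);print(f(r.x).round(1).reshape(-1,2))
r2=least_squares(lambda p:f(p)[:8],[.502,.187,.54],x_scale=[.01,.01,.05]);print('top only',r2.x)
p,v=fit(r.x,pts(STAND),[c],blurs=(1,.7));print('edge',p,v)
G=lambda l:np.array([(410+(u-450+.5)/5-.5,215+(v-300+.5)/5-.5) for u,v in l])
# gauge: corner clicks, four outer top corners plus
g=G([(562,365),(612,372),(520,537),(575,545)])
for z4 in ([.042,.042,.012,.012],[.012,.012,.042,.042]):
    P=back(c,g,z4);print(P.round(4),'len',np.linalg.norm((P[0]+P[1]-P[2]-P[3])/2),'w',np.linalg.norm(P[0]-P[1]),np.linalg.norm(P[2]-P[3]))
E
python3 f2.py
```

```text
[[0.50621129 0.18953605 0.013     ]
 [0.42311387 0.13913239 0.013     ]
 [0.57603119 0.23312952 0.09      ]
 [0.42967011 0.14104469 0.05      ]]
clicks [0.50598967 0.18805978 0.55947784]
[[-0.2  0.6]
 [ 1.3 -0.4]
 [-0.2 -1.2]
 [ 0.3 -0. ]
 [-0.5 -0.6]
 [-0.4 -0.8]
 [-0.3  0.9]]
top only [0.50534873 0.18880087 0.55942421]
edge [0.50208311 0.18712994 0.54498944] -122.36026000976562
[[ 0.4982 -0.3172  0.042 ]
 [ 0.4952 -0.3416  0.042 ]
 [ 0.4166 -0.3027  0.012 ]
 [ 0.413  -0.33    0.012 ]] len 0.08820089966363975 w 0.024573157366153554 0.02755070436182107
[[ 0.5021 -0.3246  0.012 ]
 [ 0.499  -0.3497  0.012 ]
 [ 0.4151 -0.2958  0.042 ]
 [ 0.4115 -0.3224  0.042 ]] len 0.09644750174579854 w 0.025264981597939114 0.026796290795106932
```

```bash
cat > f3.py <<'E'
from ov import *
c=cam('top')
G2=[]
H=(.042,.032,.022,.012)
for i,h in enumerate(H): 
    y0=-.04+.02*i
    G2+=[((-.015,y0+.02,h),(.015,y0+.02,h))]+[((sx,y0,h),(sx,y0+.02,h)) for sx in(-.015,.015)]
G2+=[((-.015,-.04,.042),(.015,-.04,.042)),((-.015,-.04,0),(-.015,.04,0)),((-.015,.04,0),(.015,.04,0))]
G3=[((-a[0],a[1],a[2]),(-b[0],b[1],b[2])) for a,b in G2]
res=[]
for E,al,x0 in((G2,1.41,.456),(G3,1.41-np.pi,.458)):
    r=fit([x0,-.3228,al],pts(E),[c],blurs=(1,.7));print(r);res.append((E,r[0]))
im=np.hstack([ov(c,[(E,p,0,(0,0,255))],(415,220,455,272),10,False) for E,p in res])
im=im[:600]
S=ov(c,[(STAND,(.5055,.1885,.556),0,(0,0,255))],(180,165,270,275),2.6,False)
cv2.imwrite('pics/g3.png',im);print(im.shape)
E
python3 f3.py
```

```text
(array([ 0.46486788, -0.31535222,  1.51078783]), np.float64(-98.85403442382812))
(array([ 0.47071788, -0.31644403, -1.83182111]), np.float64(-108.63790130615234))
(520, 800, 3)
```

View pics/g3.png

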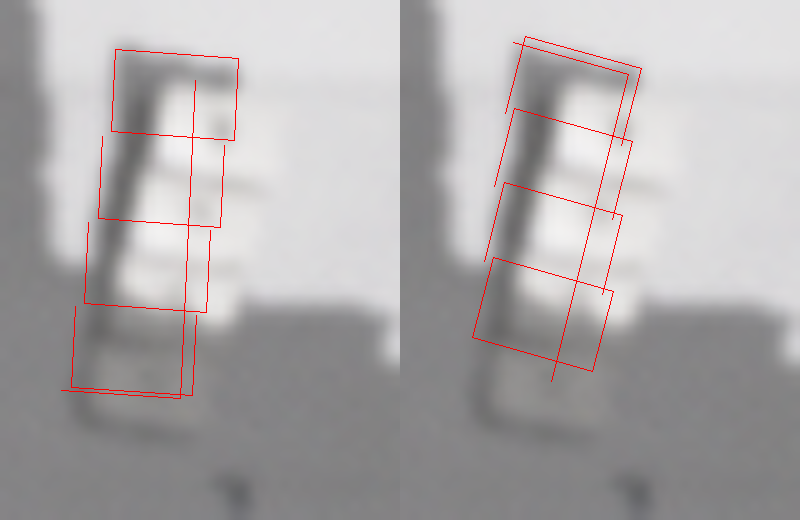

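```bash
cat > f4.py <<'E'
import re
from ov import *
from scipy.optimize import least_squares
c=cam('top')
K=[((.015,-.04,.042),(160,83)),((.015,-.02,.042),(150,172)),((-.015,-.02,.042),(265,186)),((.015,.04,0),(75,422)),((-.015,.04,0),(200,440)),((.015,.0,.032),(125,258)),((.015,.02,.022),(105,338))]
M=np.array([k[0] for k in K]);U=np.array([(415+(u+.5)/10-.5,220+(v+.5)/10-.5) for _,(u,v) in K])
f=lambda p:(proj(c,place(M,*p))-U).ravel()
r=least_squares(f,[.457,-.323,1.41],x_scale=[.01,.01,.05],loss='soft_l1');print(r.x,f(r.x).round(1).reshape(-1,2))
H=(.042,.032,.022,.012);G2=[]
for i,h in enumerate(H):
    y0=-.04+.02*i; G2+=[((-.015,y0+.02,h),(.015,y0+.02,h)),((.015,y0,h),(.015,y0+.02,h)),((-.015,y0,h),(-.015,y0+.02,h))]
G2+=[((-.015,-.04,.042),(.015,-.04,.042)),((.015,-.04,0),(.015,.04,0)),((-.015,.04,0),(.015,.04,0))]
e=fit(r.x,pts(G2),[c],blurs=(.7,));print(e)
im=np.hstack([ov(c,[(G2,p,0,(0,0,255))],(415,220,455,272),6,False) for p in(r.x,e[0])])
S=ov(c,[(STAND,(.5055,.1885,.556),0,(0,0,255))],(180,165,270,275),3,False)
o=np.zeros((600,800,3),np.uint8);o[:312,:480]=im;o[:330,500:770]=S
cv2.imwrite('pics/g4.png',o)
E
python3 f4.py
```

```text
[ 0.45500312 -0.32231268  1.43424611] [[-0.3  0.4]
 [-0.3 -0.4]
 [ 0.4  0.1]
 [ 0.2  0.2]
 [-0.5  0.1]
 [ 0.2 -0.4]
 [ 0.2  0. ]]
(array([ 0.46472259, -0.31528716,  1.51240334]), np.float64(-98.53038024902344))
```

View pics/g4.png

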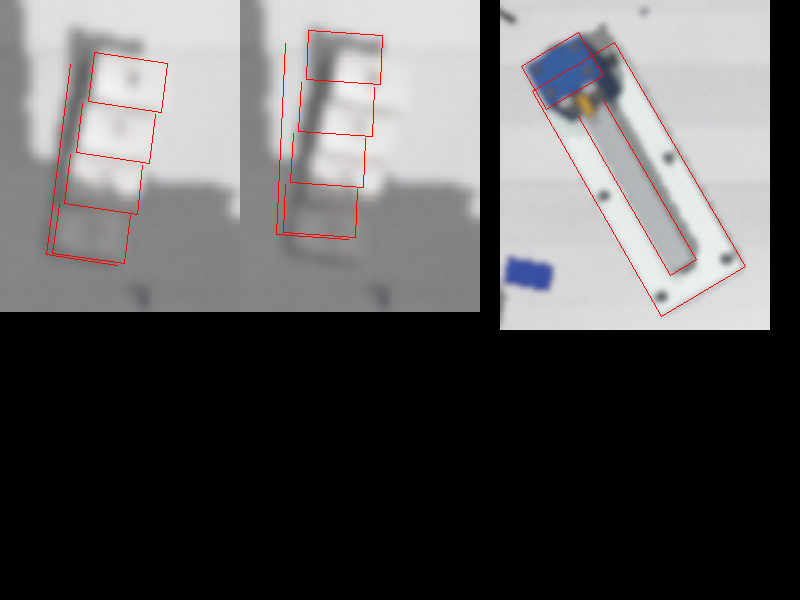

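```bash
cat > prof.py <<'E'
from fit import *
S=(.5055,.1885,.556)
c=cam('top');s=cam('scene')
ys=np.arange(-.03,.0301,.002)
for n,k,xs in(('top',c,np.linspace(-.08,.03,60)),('scene',s,np.linspace(-.08,.03,60))):
    for lo,hi in((0,30),(30,60)):
        P=np.array([[x,y,.05] for y in ys for x in xs[lo:hi]])
        uv=proj(k,place(P,*S)).astype(np.float32)
        v=cv2.remap(cv2.cvtColor(k['pixels'],cv2.COLOR_BGR2GRAY),uv[None,:,0],uv[None,:,1],cv2.INTER_LINEAR)[0].reshape(len(ys),-1).mean(1)
        print(n,lo,[(int(round(y*1000)),int(a)) for y,a in zip(ys,v)])
xs=np.arange(-.11,-.07,.002)
for n,k in(('top',c),('scene',s)):
    P=np.array([[x,y,.05] for x in xs for y in np.linspace(-.006,.006,9)]);uv=proj(k,place(P,*S)).astype(np.float32)
    v=cv2.remap(cv2.cvtColor(k['pixels'],cv2.COLOR_BGR2GRAY),uv[None,:,0],uv[None,:,1],cv2.INTER_LINEAR)[0].reshape(len(xs),-1).mean(1)
    print(n,'end',[(int(round(y*1000)),int(a)) for y,a in zip(xs,v)])
E
python3 prof.py
```

```text
top 0 [(-30, 234), (-28, 234), (-26, 234), (-24, 231), (-22, 221), (-20, 199), (-18, 171), (-16, 151), (-14, 143), (-12, 146), (-10, 160), (-8, 174), (-6, 181), (-4, 182), (-2, 183), (0, 183), (2, 184), (4, 183), (6, 182), (8, 183), (10, 188), (12, 202), (14, 218), (16, 228), (18, 232), (20, 233), (22, 234), (24, 235), (26, 235), (28, 234), (30, 231)]
top 30 [(-30, 222), (-28, 228), (-26, 230), (-24, 225), (-22, 209), (-20, 182), (-18, 158), (-16, 146), (-14, 143), (-12, 150), (-10, 164), (-8, 175), (-6, 180), (-4, 181), (-2, 181), (0, 181), (2, 181), (4, 180), (6, 180), (8, 181), (10, 190), (12, 205), (14, 220), (16, 228), (18, 231), (20, 229), (22, 224), (24, 219), (26, 216), (28, 217), (30, 219)]
scene 0 [(-30, 70), (-28, 71), (-26, 75), (-24, 82), (-22, 88), (-20, 90), (-18, 92), (-16, 104), (-14, 134), (-12, 173), (-10, 199), (-8, 207), (-6, 207), (-4, 207), (-2, 207), (0, 207), (2, 206), (4, 206), (6, 208), (8, 213), (10, 219), (12, 226), (14, 233), (16, 236), (18, 237), (20, 237), (22, 236), (24, 236), (26, 236), (28, 236), (30, 236)]
scene 30 [(-30, 63), (-28, 66), (-26, 74), (-24, 83), (-22, 89), (-20, 91), (-18, 96), (-16, 114), (-14, 149), (-12, 185), (-10, 205), (-8, 211), (-6, 210), (-4, 209), (-2, 209), (0, 208), (2, 207), (4, 207), (6, 211), (8, 219), (10, 228), (12, 235), (14, 237), (16, 238), (18, 238), (20, 238), (22, 238), (24, 238), (26, 238), (28, 238), (30, 238)]
top end [(-110, 234), (-108, 237), (-106, 238), (-104, 237), (-102, 235), (-100, 231), (-98, 220), (-96, 196), (-94, 165), (-92, 144), (-90, 148), (-88, 165), (-86, 179), (-84, 183), (-82, 184), (-80, 184), (-78, 185), (-76, 184), (-74, 184), (-72, 184)]
scene end [(-110, 193), (-108, 174), (-106, 162), (-104, 151), (-102, 140), (-100, 133), (-98, 129), (-96, 132), (-94, 146), (-92, 170), (-90, 193), (-88, 206), (-86, 209), (-84, 209), (-82, 208), (-80, 208), (-78, 207), (-76, 207), (-74, 207), (-72, 207)]
```

Call:
drive_tool([
  [0.036,0.034,0,-4,-0.4],
  [0.072,0.068,0,-8,-0.4],
  [0.108,0.103,0,-12,-0.4],
  [0.144,0.137,0,-16,-0.4],
  [0.18,0.171,0,-20,-0.4],
  [0.216,0.206,0,-24.3,-0.4],
  [0.252,0.24,0,-24.3,-0.4],
  [0.289,0.2745,0,-24.3,-0.4],
])

```text
clock: 1.6
position: [0.4682, -0.3236, 0.2228]
orientation: [[0.991, -0.135, 0.0], [-0.135, -0.991, -0.001], [0.001, 0.0, -1.0]]
ft_force: [0.7, -0.4, 0.1]
opening: 0.0612
```

Run:
```python
from ov import *
s=cam('scene');p=(.455,-.3223,1.4342)
u=proj(s,[[.455,-.3223,.02]])[0].astype(int);print(u)
b=(u[0]-50,u[1]-60,u[0]+50,u[1]+40)
b=tuple(int(v) for v in b)
cv2.imwrite('pics/sg.png',ov(s,[(GAUGE,p,0,(0,0,255))],b,4))
```

```text
[400 320]
```

View pics/sg.png

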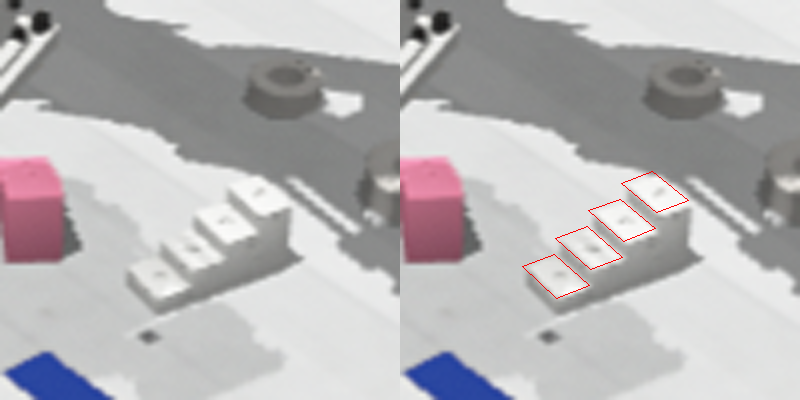

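The crop shows the gauge upright with its tall end far, at (260,190). The overlay agrees to about 1 px, so I'll go down and grasp.

Call:
drive_tool([
  [-0.001,0,-0.05,0,-0.4],
  [-0.001,0,-0.1,0,-0.4],
  [-0.001,0,-0.15,0,-0.4],
  [-0.001,0,-0.18,0,-0.4],
  [-0.001,0,-0.2,0,-0.4],
  [-0.001,0,-0.21,0,-0.4],
  [-0.001,0,-0.217,0,-0.4],
  [-0.001,0,-0.217,0,-0.4],
])

```text
clock: 2.65
position: [0.4713, -0.3189, 0.0061]
orientation: [[0.991, -0.132, 0.004], [-0.132, -0.991, 0.003], [0.004, -0.003, -1.0]]
ft_force: [0.4, 0.2, 0.5]
opening: 0.0613
```

Call:
drive_tool([
  [0,0,0,0,0.3],
  [0,0,0,0,0.5],
  [0,0,0,0,1],
  [0,0,0,0,1],
  [0,0,0,0,1],
  [0,0,0,0,1],
  [0,0,0,0,1],
  [0,0,0,0,1],
])

```text
clock: 3.65
position: [0.472, -0.3203, 0.0066]
orientation: [[0.991, -0.131, 0.006], [-0.131, -0.991, 0.0], [0.006, -0.001, -1.0]]
ft_force: [0.5, -4.2, 4.2]
opening: 0.0298
```

Call:
drive_tool([
  [0,0,0.02,0,1],
  [0,0,0.06,0,1],
  [0,0,0.11,0,1],
  [0,0,0.16,0,1],
  [0,0,0.21,0,1],
  [0,0,0.25,0,1],
  [0,0,0.285,0,1],
  [0,0,0.285,0,1],
])

```text
clock: 4.65
position: [0.4722, -0.3192, 0.2924]
orientation: [[0.991, -0.131, 0.008], [-0.131, -0.991, 0.001], [0.007, -0.002, -1.0]]
ft_force: [-0.2, -0.4, -3.2]
opening: 0.0301
```

Call:
drive_tool([
  [0,0.03,0,4,1],
  [0,0.09,0,9,1],
  [0.005,0.15,0,15,1],
  [0.01,0.21,0,21,1],
  [0.015,0.27,0,27,1],
  [0.02,0.33,0,33,1],
  [0.025,0.39,0,38,1],
  [0.03,0.44,0,39.4,1],
])

```text
clock: 5.65
position: [0.499, 0.1235, 0.2888]
orientation: [[0.848, 0.53, -0.004], [0.53, -0.848, 0.006], [0.0, -0.007, -1.0]]
ft_force: [1.2, -1.0, -3.9]
opening: 0.0298
```

Call:
drive_tool([
  [0.004,0.033,0,0,1],
  [0.008,0.066,0,0,1],
  [0.008,0.066,-0.05,0,1],
  [0.008,0.066,-0.1,0,1],
  [0.008,0.066,-0.15,0,1],
  [0.008,0.066,-0.19,0,1],
  [0.008,0.066,-0.207,0,1],
  [0.008,0.066,-0.207,0,1],
])

```text
clock: 6.65
position: [0.5024, 0.1891, 0.0779]
orientation: [[0.848, 0.53, -0.015], [0.53, -0.848, 0.005], [-0.01, -0.012, -1.0]]
ft_force: [0.5, 0.1, -2.5]
opening: 0.0296
```

Run:
```python
from ov import *
s=cam('scene');t=cam('top');print(telemetry.state()['position'])
im=np.zeros((600,800,3),np.uint8)
im[:400,:400]=cv2.resize(s['pixels'][160:240,240:320],(400,400),interpolation=cv2.INTER_CUBIC)
im[:550,400:]=cv2.resize(t['pixels'][165:275,180:260],(400,550),interpolation=cv2.INTER_CUBIC)
cv2.imwrite('pics/p1.png',im)
```

```text
[0.50538678 0.18945328 0.08059963]
```

View pics/p1.png

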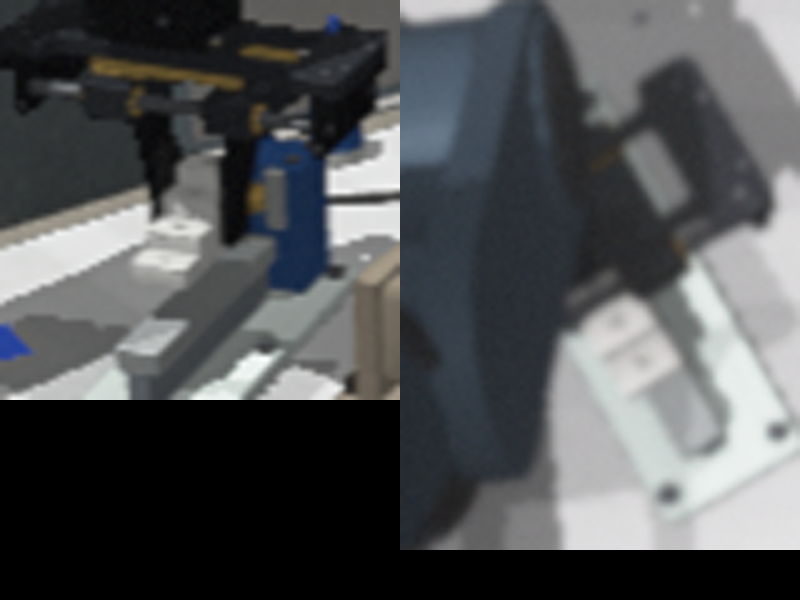

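The scene and top crops both show the gauge gripped about 24 mm above the rail. Its low end is at (165,265) in the left crop and (648,382) in the right, and the rail lies under it. I'll go lower and compare the two from close up.

Call:
drive_tool([
  [0,0,-0.005,0,1],
  [0,0,-0.01,0,1],
  [0,0,-0.014,0,1],
  [0,0,-0.018,0,1],
  [0,0,-0.019,0,1],
  [0,0,-0.019,0,1],
  [0,0,-0.019,0,1],
  [0,0,-0.019,0,1],
])

```text
clock: 7.75
position: [0.5055, 0.1895, 0.0617]
orientation: [[0.848, 0.53, -0.007], [0.53, -0.848, 0.006], [-0.003, -0.009, -1.0]]
ft_force: [0.3, 0.6, -3.7]
opening: 0.0296
```

Run:
```python
from ov import *
s=cam('scene');t=cam('top');p=telemetry.state();print(p['position'],p['ft_force'],p['orientation'])
z=p['position'][2]-.0066
S=(.5055,.1885,.556)
g=place(np.array([[-.012,0,0]]),*S)[0]
P=(g[0],g[1],.556+np.pi/2)
R=rect(-.09,.06,-.012,.012,.05)
im=np.zeros((600,800,3),np.uint8)
it=[(R,S,0,(0,0,255)),(GAUGE,P,z,(0,200,0))]
a=ov(s,it,(258,195,308,245),8); b=ov(t,it,(212,220,252,260),10)[:, :]
im[:300,:]=cv2.resize(a,(800,400))[50:350]; im[300:,:]=cv2.resize(b,(800,400))[:300]
cv2.imwrite('pics/p2.png',im)
```

```text
[0.50544398 0.18945566 0.06171033] [ 0.12389643 -0.04806578 -2.88164849] [[ 0.84804011  0.52988458 -0.0070924 ]
 [ 0.52992453 -0.8480234   0.00602562]
 [-0.00282163 -0.0088684  -0.99995669]]
```

View pics/p2.png

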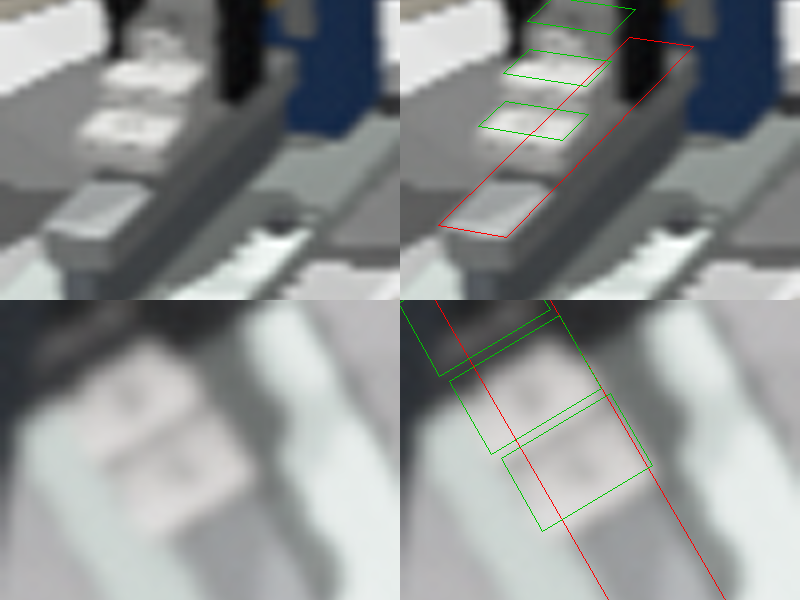

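```bash
cat > lat.py <<'E'
from fit import *
import sys
S=(.5055,.1885,.556)
def run(z0,ox=-.012):
    for n in('top','scene'):
        k=cam(n);g=cv2.cvtColor(k['pixels'],cv2.COLOR_BGR2GRAY)
        def pr(P,m):
            uv=proj(k,place(P,*S)).astype(np.float32)
            return cv2.remap(g,uv[None,:,0],uv[None,:,1],cv2.INTER_CUBIC)[0].reshape(m,-1).mean(1)
        ys=np.arange(-.024,.0241,.002)
        for lab,xs,z in(('step12',np.linspace(ox-.036,ox-.025,12),z0+.012),('step22',np.linspace(ox-.016,ox-.006,12),z0+.022),('rail',np.linspace(-.082,-.062,20),.05)):
            v=pr(np.array([[x,y,z] for y in ys for x in xs]),len(ys))
            print(n,lab,' '.join(f'{y*1000:.0f}:{a}' for y,a in zip(ys,v.astype(int))))
        xs=np.arange(ox-.05,ox-.030,.001)
        v=pr(np.array([[x,y,z0+.012] for x in xs for y in np.linspace(-.008,.008,9)]),len(xs));print(n,'end',' '.join(f'{y*1000:.0f}:{a}' for y,a in zip(xs,v.astype(int))))
run(float(sys.argv[1]),float(sys.argv[2]))
E
python3 lat.py .055 -.012
```

```text
top step12 -24:116 -22:112 -20:112 -18:118 -16:136 -14:164 -12:188 -10:198 -8:201 -6:201 -4:196 -2:190 0:186 2:189 4:194 6:200 8:204 10:205 12:204 14:203 16:204 18:206 20:208 22:210 24:210
top step22 -24:75 -22:76 -20:76 -18:78 -16:90 -14:118 -12:152 -10:179 -8:193 -6:195 -4:191 -2:184 0:179 2:180 4:187 6:193 8:195 10:190 12:190 14:193 16:197 18:197 20:196 22:194 24:190
top rail -24:233 -22:224 -20:200 -18:169 -16:148 -14:139 -12:140 -10:154 -8:168 -6:173 -4:172 -2:169 0:166 2:162 4:160 6:158 8:157 10:162 12:175 14:191 16:203 18:208 20:209 22:210 24:211
top end -62:154 -61:153 -60:153 -59:154 -58:158 -57:166 -56:177 -55:188 -54:200 -53:208 -52:213 -51:214 -50:213 -49:210 -48:207 -47:203 -46:200 -45:197 -44:196 -43:195 -42:195
scene step12 -24:102 -22:107 -20:112 -18:129 -16:165 -14:200 -12:215 -10:218 -8:217 -6:212 -4:203 -2:199 0:200 2:200 4:206 6:214 8:220 10:217 12:201 14:171 16:145 18:133 20:132 22:134 24:134
scene step22 -24:41 -22:67 -20:91 -18:119 -16:158 -14:194 -12:213 -10:218 -8:217 -6:216 -4:217 -2:216 0:210 2:206 4:208 6:209 8:205 10:198 12:179 14:141 16:103 18:94 20:108 22:127 24:151
scene rail -24:72 -22:77 -20:78 -18:77 -16:85 -14:113 -12:156 -10:184 -8:187 -6:180 -4:172 -2:165 0:161 2:159 4:159 6:162 8:160 10:143 12:117 14:100 16:97 18:99 20:100 22:101 24:103
scene end -62:162 -61:166 -60:172 -59:179 -58:188 -57:197 -56:205 -55:213 -54:218 -53:221 -52:222 -51:221 -50:220 -49:217 -48:215 -47:212 -46:211 -45:211 -44:211 -43:211 -42:211
```

Call:
drive_tool([
  [-0.0003,0.0005,-0.001,-0.4,1],
  [-0.0003,0.0005,-0.002,-0.4,1],
  [-0.0003,0.0005,-0.003,-0.4,1],
  [-0.0003,0.0005,-0.004,-0.4,1],
  [-0.0003,0.0005,-0.0045,-0.4,1],
  [-0.0003,0.0005,-0.005,-0.4,1],
  [-0.0003,0.0005,-0.005,-0.4,1],
  [-0.0003,0.0005,-0.005,-0.4,1],
])

```text
clock: 8.95
position: [0.5051, 0.1899, 0.0568]
orientation: [[0.852, 0.524, -0.007], [0.524, -0.852, 0.006], [-0.003, -0.009, -1.0]]
ft_force: [-0.5, -0.2, -0.5]
opening: 0.0301
```

Call:
drive_tool([
  [0,0,-0.0005,0,1],
  [0,0,-0.0005,0,1],
  [0,0,-0.0007,0,1],
  [0,0,-0.0007,0,1],
  [0,0,-0.0007,0,1],
  [0,0,-0.0007,0,1],
  [0,0,-0.0007,0,1],
  [0,0,-0.0007,0,1],
])

```text
clock: 9.95
position: [0.5051, 0.1899, 0.0567]
orientation: [[0.852, 0.524, -0.007], [0.524, -0.852, 0.006], [-0.003, -0.009, -1.0]]
ft_force: [-1.5, -0.4, 6.9]
opening: 0.0299
```

Call:
drive_tool([
  [0,0,0,0,0.2],
  [0,0,0,0,0.1],
  [0,0,0,0,0],
  [0,0,0,0,-0.1],
  [0,0,0,0,-0.1],
  [0,0,0,0,-0.1],
  [0,0,0,0,-0.1],
  [0,0,0,0,-0.1],
])

```text
clock: 10.95
position: [0.505, 0.1899, 0.0567]
orientation: [[0.852, 0.524, -0.007], [0.524, -0.852, 0.006], [-0.003, -0.009, -1.0]]
ft_force: [0.4, -0.2, -0.1]
opening: 0.0482
```

```bash
python3 lat.py .05 -.016
python3 - <<'E'
from ov import *
s=cam('scene');t=cam('top')
im=np.zeros((400,800,3),np.uint8)
im[:,:400]=cv2.resize(s['pixels'][185:245,255:315],(400,400),interpolation=cv2.INTER_CUBIC)
im[:,400:]=cv2.resize(t['pixels'][210:270,200:260],(400,400),interpolation=cv2.INTER_CUBIC)
cv2.imwrite('pics/p3.png',im)
E
```

```text
top step12 -24:143 -22:122 -20:114 -18:115 -16:127 -14:154 -12:184 -10:202 -8:208 -6:209 -4:208 -2:204 0:200 2:199 4:201 6:205 8:210 10:212 12:212 14:211 16:209 18:208 20:208 22:209 24:209
top step22 -24:99 -22:99 -20:103 -18:107 -16:121 -14:151 -12:182 -10:201 -8:208 -6:208 -4:207 -2:201 0:195 2:192 4:195 6:202 8:207 10:209 12:210 14:210 16:208 18:207 20:207 22:207 24:207
top rail -24:232 -22:223 -20:199 -18:168 -16:148 -14:138 -12:140 -10:155 -8:169 -6:173 -4:171 -2:168 0:166 2:162 4:160 6:158 8:157 10:161 12:174 14:190 16:202 18:207 20:209 22:210 24:211
top end -66:158 -65:157 -64:156 -63:155 -62:154 -61:154 -60:153 -59:155 -58:159 -57:168 -56:179 -55:191 -54:202 -53:209 -52:214 -51:215 -50:214 -49:211 -48:208 -47:205 -46:202
scene step12 -24:96 -22:101 -20:104 -18:117 -16:157 -14:201 -12:222 -10:225 -8:224 -6:223 -4:219 -2:215 0:213 2:212 4:216 6:222 8:225 10:226 12:221 14:197 16:164 18:140 20:132 22:132 24:133
scene step22 -24:113 -22:111 -20:109 -18:118 -16:153 -14:198 -12:223 -10:228 -8:226 -6:220 -4:207 -2:194 0:191 2:196 4:206 6:216 8:224 10:225 12:204 14:154 16:89 18:37 20:17 22:32 24:66
scene rail -24:73 -22:78 -20:79 -18:77 -16:85 -14:112 -12:156 -10:184 -8:188 -6:180 -4:172 -2:165 0:161 2:159 4:159 6:161 8:160 10:143 12:117 14:101 16:97 18:97 20:96 22:94 24:94
scene end -66:156 -65:159 -64:162 -63:165 -62:169 -61:175 -60:182 -59:190 -58:198 -57:207 -56:214 -55:219 -54:222 -53:224 -52:224 -51:222 -50:221 -49:219 -48:218 -47:217 -46:217
```

View pics/p3.png

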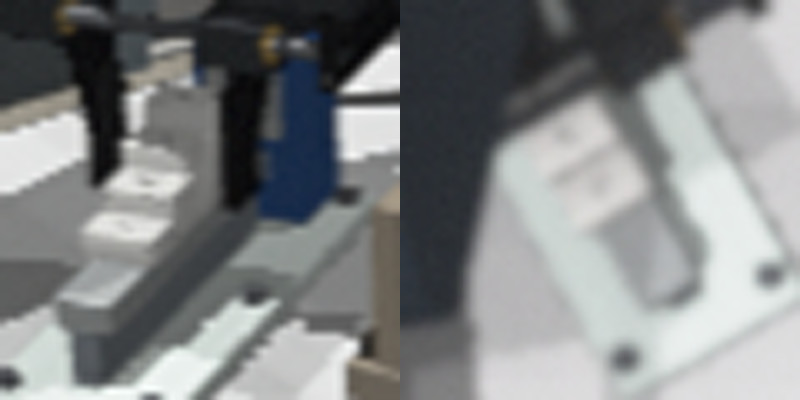

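The gauge is resting alone on the rail: its low end is at (125,225) left and (605,200) right, and both fingers are clear. It is centred to about 0.5 mm. Now I'll regrip.

Call:
drive_tool([
  [0,0,0,0,-0.1],
  [0,0,0,0,-0.1],
  [0,0,0,0,0.2],
  [0,0,0,0,1],
  [0,0,0,0,1],
  [0,0,0,0,1],
  [0,0,0,0,1],
  [0,0,0,0,1],
])

```text
clock: 12.15
position: [0.505, 0.1899, 0.0568]
orientation: [[0.852, 0.524, -0.007], [0.524, -0.852, 0.006], [-0.003, -0.009, -1.0]]
ft_force: [-0.3, -0.1, 0.7]
opening: 0.0299
```

Call:
drive_tool([
  [0.0026,0.0016,0,0,1],
  [0.0051,0.0032,0,0,1],
  [0.0085,0.0053,0,0,1],
  [0.0119,0.0074,0,0,1],
  [0.0153,0.0095,0,0,1],
  [0.017,0.0105,0,0,1],
  [0.017,0.0105,0,0,1],
  [0.017,0.0105,0,0,1],
])

```text
clock: 13.15
position: [0.5192, 0.1998, 0.0568]
orientation: [[0.851, 0.524, -0.013], [0.524, -0.851, 0.005], [-0.009, -0.011, -1.0]]
ft_force: [-4.9, -2.6, 4.6]
opening: 0.0297
```

Call:
drive_tool([
  [0.0009,0.0005,0,0,1],
  [0.0017,0.0011,0,0,1],
  [0.0026,0.0016,0,0,1],
  [0.0034,0.0021,0,0,1],
  [0.0043,0.0026,0,0,1],
  [0.0051,0.0032,0,0,1],
  [0.006,0.0037,0,0,1],
  [0.006,0.0037,0,0,1],
])

```text
clock: 14.15
position: [0.5231, 0.203, 0.0569]
orientation: [[0.851, 0.524, -0.018], [0.525, -0.851, 0.003], [-0.013, -0.012, -1.0]]
ft_force: [-5.6, -3.8, 6.9]
opening: 0.0298
```

```bash
python3 lat.py .05 .005|grep -v end; python3 -c "
from h import *
s=telemetry.state();print(s['position'],s['ft_force'],s['moment'])"
```

```text
top step12 -24:168 -22:138 -20:118 -18:110 -16:110 -14:123 -12:154 -10:184 -8:202 -6:208 -4:208 -2:206 0:203 2:200 4:198 6:201 8:207 10:210 12:212 14:212 16:211 18:209 20:208 22:208 24:207
top step22 -24:126 -22:110 -20:105 -18:103 -16:103 -14:118 -12:152 -10:184 -8:201 -6:205 -4:205 -2:201 0:195 2:191 4:191 6:197 8:202 10:206 12:208 14:208 16:206 18:196 20:182 22:171 24:170
top rail -24:232 -22:224 -20:199 -18:168 -16:148 -14:139 -12:140 -10:156 -8:172 -6:180 -4:181 -2:182 0:182 2:182 4:181 6:179 8:178 10:179 12:186 14:196 16:204 18:207 20:208 22:210 24:211
scene step12 -24:90 -22:100 -20:105 -18:108 -16:122 -14:163 -12:205 -10:224 -8:226 -6:225 -4:225 -2:223 0:217 2:211 4:209 6:213 8:219 10:224 12:225 14:216 16:191 18:157 20:136 22:132 24:132
scene step22 -24:39 -22:68 -20:94 -18:108 -16:124 -14:156 -12:195 -10:219 -8:226 -6:225 -4:216 -2:195 0:179 2:178 4:191 6:211 8:224 10:229 12:230 14:219 16:186 18:145 20:123 22:120 24:122
scene rail -24:74 -22:81 -20:81 -18:79 -16:85 -14:113 -12:155 -10:184 -8:190 -6:188 -4:187 -2:188 0:188 2:187 4:187 6:189 8:185 10:161 12:124 14:99 16:90 18:91 20:92 22:93 24:94
[0.52299879 0.20303554 0.05684987] [-5.33346433 -2.97310272  6.83902819] [-0.52904247  0.84430666 -0.0763509 ]
```

Call:
drive_tool([
  [0.0007,-0.0005,0.0004,0,1],
  [0.0014,-0.001,0.0004,0,1],
  [0.0021,-0.0015,0.0004,0,1],
  [0.0025,-0.0018,0.0004,0,1],
  [0.0025,-0.0018,0.0004,0,1],
  [0.0025,-0.0018,0.0004,0,1],
  [0.0025,-0.0018,0.0004,0,1],
  [0.0025,-0.0018,0.0004,0,1],
])

```text
clock: 15.25
position: [0.5256, 0.2012, 0.0573]
orientation: [[0.851, 0.524, -0.018], [0.525, -0.851, 0.003], [-0.013, -0.012, -1.0]]
ft_force: [-0.4, 0.4, -2.8]
opening: 0.0299
```

```bash
python3 lat.py .05 .006|grep step
```

```text
top step12 -24:125 -22:113 -20:112 -18:119 -16:142 -14:171 -12:194 -10:204 -8:207 -6:207 -4:205 -2:199 0:193 2:195 4:201 6:207 8:211 10:213 12:213 14:211 16:209 18:208 20:207 22:207 24:208
top step22 -24:110 -22:107 -20:107 -18:111 -16:133 -14:165 -12:192 -10:204 -8:207 -6:205 -4:201 -2:196 0:191 2:193 4:198 6:204 8:208 10:209 12:209 14:207 16:202 18:194 20:186 22:180 24:180
scene step12 -24:102 -22:106 -20:106 -18:119 -16:161 -14:203 -12:222 -10:226 -8:226 -6:225 -4:219 -2:210 0:205 2:207 4:214 6:221 8:224 10:224 12:211 14:181 16:150 18:133 20:132 22:134 24:134
scene step22 -24:77 -22:97 -20:110 -18:131 -16:167 -14:202 -12:221 -10:225 -8:223 -6:217 -4:213 -2:216 0:221 2:224 4:224 6:224 8:226 10:227 12:211 14:177 16:143 18:127 20:123 22:123 24:122
```

Call:
drive_tool([
  [0,0,-0.0003,0,1],
  [0.0009,0.0006,-0.0005,0,1],
  [0.0017,0.001,-0.0005,0,1],
  [0.0026,0.0014,-0.0005,0,1],
  [0.0035,0.0019,-0.0005,0,1],
  [0.0044,0.0024,-0.0005,0,1],
  [0.0052,0.0028,-0.0005,0,1],
  [0.0052,0.0028,-0.0005,0,1],
])

```text
clock: 16.35
position: [0.5269, 0.2024, 0.057]
orientation: [[0.851, 0.525, -0.026], [0.525, -0.851, 0.0], [-0.022, -0.014, -1.0]]
ft_force: [-8.3, -6.6, 7.8]
opening: 0.0297
```

Call:
drive_tool([
  [0.002,0.0012,0.0002,0,1],
  [0.004,0.0024,0.0003,0,1],
  [0.006,0.0036,0.0003,0,1],
  [0.008,0.0048,0.0003,0,1],
  [0.0098,0.0058,0.0003,0,1],
  [0.0116,0.0068,0.0003,0,1],
  [0.0134,0.0078,0.0003,0,1],
  [0.0138,0.008,0.0003,0,1],
])

```text
clock: 17.35
position: [0.5347, 0.2072, 0.0573]
orientation: [[0.849, 0.526, -0.039], [0.527, -0.85, -0.006], [-0.036, -0.016, -0.999]]
ft_force: [-10.1, -10.7, 9.6]
opening: 0.0298
```

Call:
drive_tool([
  [0.0015,0.0008,0.0002,0,1],
  [0.003,0.0016,0.0003,0,1],
  [0.0045,0.0024,0.0003,0,1],
  [0.006,0.0032,0.0003,0,1],
  [0.0075,0.004,0.0003,0,1],
  [0.009,0.0048,0.0003,0,1],
  [0.009,0.0048,0.0003,0,1],
  [0.009,0.0048,0.0003,0,1],
])

```text
clock: 18.35
position: [0.5354, 0.208, 0.0574]
orientation: [[0.848, 0.528, -0.057], [0.528, -0.849, -0.014], [-0.056, -0.019, -0.998]]
ft_force: [-12.2, -12.1, 10.4]
opening: 0.0298
```

```bash
python3 lat.py .05 .02; python3 -c "
from h import *
s=telemetry.state();print(s['position'],s['ft_force'],s['moment'])"
```

```text
top step12 -24:135 -22:115 -20:111 -18:114 -16:130 -14:159 -12:188 -10:202 -8:204 -6:205 -4:202 -2:197 0:192 2:191 4:196 6:203 8:207 10:208 12:208 14:207 16:201 18:186 20:164 22:142 24:131
top step22 -24:111 -22:109 -20:108 -18:111 -16:127 -14:156 -12:183 -10:199 -8:203 -6:203 -4:200 -2:193 0:186 2:185 4:191 6:197 8:202 10:204 12:207 14:208 16:207 18:207 20:207 22:208 24:207
top rail -24:232 -22:224 -20:199 -18:169 -16:148 -14:139 -12:141 -10:156 -8:172 -6:180 -4:181 -2:182 0:183 2:182 4:181 6:181 8:180 10:183 12:193 14:207 16:216 18:218 20:216 22:213 24:212
top end -30:160 -29:158 -28:157 -27:155 -26:153 -25:150 -24:148 -23:149 -22:154 -21:164 -20:176 -19:188 -18:199 -17:206 -16:209 -15:209 -14:207 -13:204 -12:201 -11:199 -10:197
scene step12 -24:95 -22:104 -20:107 -18:113 -16:136 -14:187 -12:228 -10:236 -8:230 -6:221 -4:212 -2:207 0:208 2:216 4:222 6:224 8:224 10:224 12:220 14:207 16:181 18:152 20:134 22:129 24:130
scene step22 -24:64 -22:93 -20:107 -18:116 -16:141 -14:181 -12:210 -10:221 -8:222 -6:222 -4:222 -2:223 0:222 2:219 4:217 6:218 8:221 10:223 12:220 14:203 16:167 18:136 20:123 22:123 24:124
scene rail -24:75 -22:80 -20:80 -18:79 -16:85 -14:112 -12:156 -10:185 -8:190 -6:188 -4:187 -2:188 0:187 2:186 4:187 6:191 8:189 10:165 12:129 14:103 16:94 18:91 20:92 22:93 24:93
scene end -30:154 -29:156 -28:158 -27:160 -26:161 -25:161 -24:162 -23:162 -22:164 -21:168 -20:173 -19:181 -18:191 -17:201 -16:210 -15:218 -14:224 -13:227 -12:226 -11:224 -10:221
[0.53539715 0.20802642 0.05736238] [-13.62609439 -12.77028931  11.27403088] [-2.0466153   1.9874547  -0.04718064]
```

The gauge has reached the stop region, but the numbers suggest the tool's tilt is pitching it nose-down. The tail looks about 3 mm high, so it isn't square. I'll back off, release so it settles flat, and regrip lower and nearer the centre of mass. Then I'll push in a single call.

Call:
drive_tool([
  [-0.001,-0.0006,0,0,1],
  [-0.003,-0.0018,0,0,1],
  [-0.005,-0.003,0,0,1],
  [-0.007,-0.0043,0,0,1],
  [-0.009,-0.0055,0,0,1],
  [-0.011,-0.0068,0,0,1],
  [-0.012,-0.0074,0,0,1],
  [-0.012,-0.0074,0,0,1],
])

```text
clock: 19.45
position: [0.5244, 0.2011, 0.0575]
orientation: [[0.848, 0.528, -0.055], [0.528, -0.849, -0.013], [-0.054, -0.018, -0.998]]
ft_force: [1.8, 1.0, -0.9]
opening: 0.0297
```

Call:
drive_tool([
  [0,0,0,0,0.25],
  [0,0,0,0,0.1],
  [0,0,0,0,-0.1],
  [0,0,0,0,-0.1],
  [-0.002,-0.0012,-0.002,0,-0.1],
  [-0.004,-0.0025,-0.004,0,-0.1],
  [-0.006,-0.0037,-0.005,0,-0.1],
  [-0.006,-0.0037,-0.005,0,-0.1],
])

```text
clock: 20.45
position: [0.518, 0.1972, 0.0524]
orientation: [[0.848, 0.527, -0.056], [0.528, -0.849, -0.013], [-0.054, -0.019, -0.998]]
ft_force: [0.3, 0.1, 1.0]
opening: 0.0478
```

```bash
python3 lat.py .05 .006; python3 -c "
from h import *
s=telemetry.state();print(s['position'],s['ft_force'],s['orientation'])"
```

```text
top step12 -24:142 -22:120 -20:112 -18:113 -16:128 -14:155 -12:184 -10:202 -8:207 -6:209 -4:207 -2:203 0:197 2:194 4:197 6:203 8:208 10:211 12:211 14:211 16:210 18:208 20:207 22:207 24:207
top step22 -24:94 -22:98 -20:103 -18:107 -16:122 -14:151 -12:181 -10:200 -8:205 -6:207 -4:206 -2:202 0:195 2:189 4:189 6:196 8:203 10:206 12:207 14:206 16:202 18:193 20:182 22:175 24:173
top rail -24:232 -22:224 -20:199 -18:168 -16:148 -14:138 -12:141 -10:156 -8:172 -6:180 -4:181 -2:182 0:182 2:182 4:180 6:178 8:175 10:175 12:183 14:195 16:203 18:207 20:209 22:210 24:211
top end -44:157 -43:156 -42:156 -41:155 -40:153 -39:153 -38:152 -37:155 -36:160 -35:169 -34:180 -33:192 -32:201 -31:208 -30:212 -29:212 -28:210 -27:207 -26:204 -25:202 -24:201
scene step12 -24:100 -22:107 -20:107 -18:118 -16:157 -14:200 -12:220 -10:223 -8:222 -6:222 -4:214 -2:201 0:194 2:199 4:212 6:220 8:223 10:224 12:222 14:199 16:166 18:141 20:133 22:133 24:134
scene step22 -24:111 -22:110 -20:110 -18:128 -16:166 -14:202 -12:222 -10:227 -8:226 -6:216 -4:201 -2:193 0:192 2:199 4:213 6:223 8:229 10:231 12:213 14:165 16:101 18:46 20:17 22:15 24:27
scene rail -24:75 -22:81 -20:81 -18:78 -16:85 -14:113 -12:156 -10:185 -8:191 -6:189 -4:188 -2:188 0:188 2:186 4:185 6:186 8:181 10:158 12:123 14:99 16:91 18:91 20:93 22:94 24:94
scene end -44:155 -43:155 -42:156 -41:156 -40:158 -39:163 -38:170 -37:179 -36:191 -35:202 -34:213 -33:220 -32:225 -31:227 -30:226 -29:223 -28:221 -27:218 -26:216 -25:213 -24:211
[0.51841462 0.19734046 0.05255071] [ 0.50950963  1.01550923 -0.23548327] [[ 0.84775094  0.52752983 -0.05505108]
 [ 0.52768899 -0.84934137 -0.01278933]
 [-0.05350391 -0.01820768 -0.99840163]]
```

Call:
drive_tool([
  [0,0,0,0,0.2],
  [0,0,0,0,1],
  [0,0,0,0,1],
  [0,0,0,0,1],
  [0,0,0,0,1],
  [0,0,0,0,1],
  [0,0,0,0,1],
  [0,0,0,0,1],
])

```text
clock: 21.55
position: [0.5184, 0.1975, 0.0527]
orientation: [[0.848, 0.527, -0.055], [0.528, -0.849, -0.013], [-0.053, -0.018, -0.998]]
ft_force: [-0.8, 1.5, 2.0]
opening: 0.0294
```

Call:
drive_tool([
  [0.0036,0.002,0.0002,0,1],
  [0.0072,0.004,0.0002,0,1],
  [0.0108,0.006,0.0002,0,1],
  [0.0144,0.008,0.0002,0,1],
  [0.018,0.01,0.0002,0,1],
  [0.0205,0.0114,-0.002,0,1],
  [0.0205,0.0114,-0.005,0,1],
  [0.0205,0.0114,-0.005,0,1],
])

```text
clock: 22.55
position: [0.529, 0.2046, 0.0508]
orientation: [[0.845, 0.529, -0.077], [0.529, -0.848, -0.022], [-0.076, -0.022, -0.997]]
ft_force: [-19.6, -12.4, 34.9]
opening: 0.0298
```

```bash
python3 -c "
from h import *
s=telemetry.state();print(s['position'],s['ft_force'],s['moment'],s['orientation'])"; python3 lat.py .05 .02
```

```text
[0.52895695 0.20455425 0.05075324] [-19.55436926 -12.36907062  34.93096572] [-2.40460317  3.38298733 -0.12398477] [[ 0.84499484  0.52926902 -0.07653772]
 [ 0.52928976 -0.84816395 -0.02168581]
 [-0.07639416 -0.02218623 -0.99683083]]
top step12 -24:139 -22:117 -20:110 -18:112 -16:124 -14:147 -12:175 -10:192 -8:197 -6:198 -4:196 -2:192 0:186 2:183 4:187 6:194 8:199 10:203 12:203 14:203 16:199 18:185 20:164 22:143 24:132
top step22 -24:93 -22:88 -20:89 -18:92 -16:107 -14:138 -12:170 -10:190 -8:197 -6:197 -4:195 -2:190 0:187 2:186 4:188 6:192 8:197 10:198 12:198 14:198 16:195 18:189 20:186 22:188 24:194
top rail -24:232 -22:224 -20:199 -18:168 -16:148 -14:139 -12:141 -10:156 -8:173 -6:180 -4:181 -2:181 0:182 2:182 4:181 6:180 8:180 10:183 12:193 14:207 16:216 18:217 20:215 22:213 24:212
top end -30:157 -29:155 -28:153 -27:155 -26:159 -25:168 -24:179 -23:191 -22:201 -21:208 -20:212 -19:212 -18:211 -17:208 -16:204 -15:200 -14:196 -13:193 -12:192 -11:192 -10:192
scene step12 -24:99 -22:106 -20:107 -18:114 -16:140 -14:178 -12:204 -10:212 -8:212 -6:211 -4:206 -2:198 0:193 2:195 4:204 6:212 8:215 10:215 12:211 14:193 16:164 18:139 20:129 22:129 24:130
scene step22 -24:26 -22:50 -20:84 -18:120 -16:158 -14:194 -12:215 -10:219 -8:218 -6:215 -4:208 -2:198 0:197 2:205 4:213 6:213 8:204 10:192 12:176 14:144 16:99 18:73 20:84 22:108 24:122
scene rail -24:75 -22:81 -20:81 -18:79 -16:85 -14:113 -12:156 -10:185 -8:191 -6:188 -4:188 -2:188 0:187 2:187 4:187 6:192 8:189 10:166 12:129 14:104 16:94 18:92 20:92 22:92 24:94
scene end -30:160 -29:165 -28:172 -27:180 -26:190 -25:201 -24:210 -23:218 -22:224 -21:227 -20:228 -19:227 -18:223 -17:219 -16:215 -15:212 -14:209 -13:208 -12:209 -11:209 -10:209
```

The press flattened it: the tail edge moved 10.0 mm in the top view and 10.2 mm in the scene view. But it pressed down too early and stopped about 2–3 mm short. I'll continue the push, with a lighter downward press only at the end.

Call:
drive_tool([
  [0.0045,0.002,0.0003,0,1],
  [0.009,0.004,0.0003,0,1],
  [0.0115,0.0052,0.0003,0,1],
  [0.0115,0.0052,0.0003,0,1],
  [0.0115,0.0052,0.0,0,1],
  [0.0115,0.0052,-0.001,0,1],
  [0.0115,0.0052,-0.002,0,1],
  [0.0115,0.0052,-0.002,0,1],
])

```text
clock: 23.65
position: [0.5311, 0.2058, 0.0507]
orientation: [[0.842, 0.531, -0.097], [0.53, -0.847, -0.03], [-0.098, -0.026, -0.995]]
ft_force: [-16.6, -9.7, 25.9]
opening: 0.0296
```

```bash
python3 -c "
from h import *
s=telemetry.state();print(s['position'],s['ft_force'],s['moment'],s['orientation'])"; python3 lat.py .05 .02|egrep 'end|step12'
```

```text
[0.53111402 0.20582076 0.05071616] [-16.62266925  -9.68240524  25.89811365] [-1.92240356  2.74149783 -0.04990681] [[ 0.84207281  0.53059822 -0.09684481]
 [ 0.5303886  -0.84722237 -0.03003639]
 [-0.09798635 -0.02607256 -0.99484617]]
top step12 -24:140 -22:118 -20:111 -18:114 -16:131 -14:160 -12:188 -10:202 -8:204 -6:204 -4:201 -2:196 0:191 2:192 4:198 6:203 8:207 10:209 12:209 14:208 16:201 18:185 20:164 22:142 24:131
top end -30:166 -29:164 -28:163 -27:160 -26:157 -25:156 -24:159 -23:165 -22:174 -21:186 -20:197 -19:206 -18:210 -17:212 -16:211 -15:209 -14:206 -13:203 -12:200 -11:198 -10:197
scene step12 -24:99 -22:106 -20:107 -18:120 -16:162 -14:205 -12:221 -10:221 -8:220 -6:220 -4:216 -2:202 0:182 2:179 4:195 6:214 8:224 10:229 12:226 14:205 16:170 18:141 20:130 22:129 24:130
scene end -30:159 -29:160 -28:161 -27:163 -26:167 -25:174 -24:183 -23:193 -22:204 -21:214 -20:221 -19:225 -18:225 -17:223 -16:219 -15:215 -14:211 -13:208 -12:205 -11:204 -10:203
```

Call:
drive_tool([
  [0.006,0.003,0.0,0,1],
  [0.0115,0.006,0.0,0,1],
  [0.0115,0.006,0.0,0,1],
  [0.0115,0.006,0.0,0,1],
  [0.0115,0.006,0.0,0,1],
  [0.0115,0.006,-0.0005,0,1],
  [0.0115,0.006,-0.0005,0,1],
  [0.0115,0.006,-0.0005,0,1],
])

```text
clock: 24.75
position: [0.5326, 0.2069, 0.0507]
orientation: [[0.838, 0.532, -0.119], [0.531, -0.846, -0.04], [-0.122, -0.03, -0.992]]
ft_force: [-15.2, -12.3, 16.9]
opening: 0.0296
```

```bash
python3 -c "
from h import *
s=telemetry.state();print(s['position'],s['ft_force'],s['moment'],s['orientation'])"; python3 lat.py .05 .02|egrep 'end|step'
python3 - <<'E'
from ov import *
s=cam('scene');t=cam('top')
S=(.5055,.1885,.556);P=place(np.array([[.02,0,0]]),*S)[0]
im=np.zeros((600,800,3),np.uint8)
im[:,:400]=cv2.resize(s['pixels'][175:250,260:310],(400,600),interpolation=cv2.INTER_CUBIC)
im[:,400:]=cv2.resize(t['pixels'][165:255,185:245],(400,600),interpolation=cv2.INTER_CUBIC)
cv2.imwrite('pics/p4.png',im)
E
```

```text
[0.53260614 0.20692477 0.05069302] [-15.24760458 -12.28734012  16.89835422] [-2.14933269  2.4493026  -0.0230846 ] [[ 0.83843547  0.53182478 -0.11911492]
 [ 0.53114297 -0.84633436 -0.04006617]
 [-0.12211923 -0.02967415 -0.99207174]]
top step12 -24:141 -22:118 -20:112 -18:115 -16:133 -14:167 -12:202 -10:219 -8:220 -6:218 -4:214 -2:205 0:194 2:190 4:193 6:200 8:206 10:210 12:211 14:211 16:205 18:188 20:165 22:143 24:132
top step22 -24:114 -22:109 -20:109 -18:110 -16:124 -14:152 -12:180 -10:198 -8:202 -6:202 -4:200 -2:194 0:189 2:186 4:190 6:197 8:203 10:207 12:209 14:209 16:207 18:205 20:205 22:207 24:208
top end -30:167 -29:166 -28:165 -27:162 -26:160 -25:157 -24:156 -23:157 -22:162 -21:173 -20:186 -19:199 -18:210 -17:216 -16:219 -15:218 -14:215 -13:212 -12:208 -11:204 -10:201
scene step12 -24:96 -22:104 -20:107 -18:120 -16:157 -14:208 -12:235 -10:239 -8:238 -6:237 -4:232 -2:220 0:208 2:209 4:218 6:224 8:225 10:227 12:225 14:210 16:179 18:148 20:131 22:128 24:130
scene step22 -24:53 -22:80 -20:102 -18:126 -16:162 -14:201 -12:222 -10:225 -8:223 -6:218 -4:210 -2:202 0:193 2:191 4:199 6:213 8:223 10:227 12:213 14:173 16:125 18:105 20:114 22:124 24:126
scene end -30:155 -29:157 -28:159 -27:160 -26:161 -25:162 -24:165 -23:172 -22:180 -21:191 -20:203 -19:215 -18:224 -17:229 -16:232 -15:232 -14:230 -13:228 -12:225 -11:223 -10:221
```

View pics/p4.png

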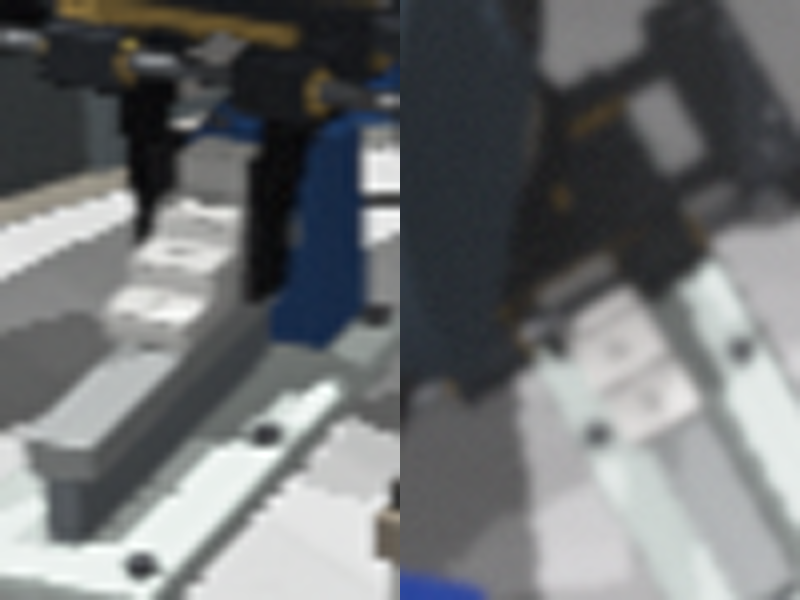

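The last picture shows the gauge on the rail, gripped and tail flat, with its tail end at (150,325) left and (660,420) right. The stop faces are hidden by the gripper. The gauge advanced about 1.2 mm in that push, so I'll push harder with less downforce and see whether it stalls.

Call:
drive_tool([
  [0.007,0.0035,0.0005,0,1],
  [0.0135,0.0068,0.0005,0,1],
  [0.0145,0.0072,0.0005,0,1],
  [0.0145,0.0072,0.0005,0,1],
  [0.0145,0.0072,0.0005,0,1],
  [0.0145,0.0072,0.0,0,1],
  [0.0145,0.0072,-0.0005,0,1],
  [0.0145,0.0072,-0.0005,0,1],
])

```text
clock: 25.95
position: [0.5335, 0.2077, 0.0503]
orientation: [[0.833, 0.533, -0.149], [0.532, -0.845, -0.053], [-0.155, -0.035, -0.987]]
ft_force: [-20.0, -14.9, 18.3]
opening: 0.03
```

```bash
python3 lat.py .05 .02|egrep 'end|step12'
```

```text
top step12 -24:149 -22:124 -20:116 -18:117 -16:131 -14:163 -12:200 -10:222 -8:227 -6:227 -4:223 -2:215 0:205 2:201 4:201 6:203 8:207 10:210 12:212 14:211 16:205 18:190 20:168 22:148 24:139
top end -30:174 -29:173 -28:173 -27:171 -26:168 -25:165 -24:162 -23:163 -22:167 -21:176 -20:189 -19:202 -18:213 -17:220 -16:222 -15:222 -14:221 -13:219 -12:216 -11:214 -10:211
scene step12 -24:96 -22:104 -20:108 -18:119 -16:155 -14:208 -12:241 -10:249 -8:248 -6:245 -4:239 -2:228 0:218 2:216 4:219 6:223 8:225 10:227 12:226 14:210 16:178 18:144 20:124 22:121 24:127
scene end -30:155 -29:157 -28:159 -27:160 -26:161 -25:163 -24:167 -23:174 -22:183 -21:194 -20:206 -19:216 -18:225 -17:230 -16:233 -15:233 -14:232 -13:230 -12:229 -11:228 -10:228
```

Run:
```python
from h import *
s=telemetry.state();print(s['clock'],s['position'],s['ft_force'],s['opening'],np.abs(s['dq']).max())
a=cv2.imread('pics/top0.png').astype(int);b=cam('top')['pixels'].astype(int)
d=np.abs(a-b).max(2)
for n,(u,v) in dict(knob=(168,267),large=(438,190),small=(393,185),pin=(486,196),pinkblk=(393,262)).items(): print(n,int(np.median(d[v-12:v+12,u-12:u+12])))
print(arm.close_job())
```

```text
26.05 [0.53351833 0.20771394 0.05030302] [-19.51913556 -15.30595825  17.60827871] 0.029901274435819525 0.0011460544175919685
knob 18
large 2
small 2
pin 2
pinkblk 83
the job is handed in; nothing more can be done
None
```

I placed the step gauge upright and centred on the rail, clear of the plunger, and let go for about a second; it stood by itself. I then regripped it and slid it along the rail into the plunger and stops. I handed the job in at about 26 s with the gauge still gripped and pressed.

**Last checks**
- **At the stops:** a final harder push of about 25 N moved the tail by only about 0.1 mm. The two cameras put the tail at stand x of about −19.8 and −20.8 mm; home is −20 mm. I couldn't see the stop pads or plunger tip because the gripper hid them, so "home" rests on the stall and these positions. The grip slipped a millimetre or two during that push, so the stall is weaker evidence than it sounds.
- **Holding:** the arm was steady at the end, with about 25 N along the rail and 18 N downwards.
- **Centring:** within roughly 1 mm, though the two cameras disagree by a few millimetres.

**What did not go cleanly**
- **First push:** it drifted about 2 mm sideways, which I corrected. It also pitched the gauge nose-down, so I backed off, let go and regripped.
- **Second attempt:** it stopped short of home at first and took three more pushes to stall.
- **Tool tilt:** the tool ended about 9° off vertical. The cameras suggest a small leftover gauge pitch of about 0.4°, which is near the measurement noise; I left it.
- **Other objects:** the image check showed no change at the two rings and the pin gauge. The pixels around the knob and the pink block did change. I put that down to the arm's shadow moving, because the gripper never went near them, but I had no pictures left to confirm it.

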